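# Centre punch held on the scribed cross

### The arm

A 7-joint arm with a two-finger parallel gripper is mounted at the origin on a cart in front of the work surface, level with it; the furniture and walls round the work are solid. World frame = base frame: x ahead of the robot, y to its left, z up, the work surface at z = 0. Lengths are in mm, angles in rad, forces in N, time in s.
With the tool pointing down it reaches from about 400 to 875 mm from the base axis. Payload 4.4 kg.
Tool frame: the origin (TCP) lies on the centre line of the jaws, within the pads' length; the fingertips stand 25 mm ahead of it and the grasp point (between the pads) lies 6 mm ahead of it; z points along the fingers, x is the direction in which the jaws open and shut, and the axes are right-handed (so a half turn about z gives the same grasp; the last joint's range is limited). The gripper opens to 85 mm and grips with 20 to 120 N. Pads are 22 mm wide; open, the fingers measure 114 mm over their backs; the gripper's body (76 mm by 85 mm) begins 54 mm behind the grasp point. The pads swing forward as they close: fully open they stand 13 mm farther back than shut.
Start: joints at [1.056, 0.628, 0.038, 1.517, -0.027, 0.996, -0.02], TCP at [282.052, -585.631, 256.313] pointing down, gripper open.
Joint ranges: [-3.06, 3.06], [-0.37, 2.12], [-1.25, 1.32], [0.18, 2.47], [-1.1, 4.24], [0.23, 1.98], [-2.94, 2.94]. Speed limits (rad/s): [2.57, 2.57, 3.14, 3.14, 3.14, 3.14, 3.14].

### API

Orientations are given as [roll, pitch, yaw] about the fixed x, y, z axes, in that order (R = Rz(yaw) Ry(pitch) Rx(roll)).
In Python, from cell import ctrl, cams gives the robot as it stands. The module is installed in compiled form; this text tells all that it offers.
- The arm moves only by the tool step_arm, never from a script. Its arguments are lists of equal length, an entry for each row: "linear": the shift along the tool's x, y, z in mm, a list of three; "yaw": the turn about the tool's z in rad; "gripper": the opening, from -1 (shut) to 1 (fully open). A call has 1 to 8 rows; each row is the pose to reach, as a shift and turn from the pose commanded when the call began, along the tool's axes at that moment; what a row does not reach only later rows make up. A row lasts 1/12 s, in which the tool goes at most 41.7 mm and 7.16 degrees, less where a joint would pass 70% of its speed; a pose out of reach is approached as far as the arm can. A call with a gripper value outside its range is refused whole. The fingers move at their own pace and stop on an object; the grip force is fixed at half the most. Time passes only in rows, so rows that repeat a pose let the fingers close. It gives the time, the measured TCP pose, the force and the opening at its end, in the units of the state.
- ctrl.read_state(): the state, without advancing time (a new reading comes with each control period).
- cams.get_image(name): name is "side" or "top" or "wrist"; returns a dict with "frame" (480x640x3 uint8, red, green, blue), "depth" (480x640 float32, mm along the optical axis (not along the pixel's ray), 0 where there is no reading), "intrinsics" (3x3 intrinsics, pixels), "k1" (the pictures are not rectified: a ray, as slopes to the right and down, at radius r is drawn at 1 + k1 r^2 times it, then the intrinsics apply), "cam_to_world" (4x4, takes a point from camera to world coordinates). Camera axes: x right, y down, z forward; pixel columns grow to the right and rows downward; lengths in mm; the calibration is good to about 2 mm. A picture is of the moment at which its call begins.
- ctrl.finish_job(): hands the job in, once; it reports no verdict.
Trained networks look in the newest picture that a camera, given by its name, has taken for a name from the list of things; names that differ only in an ending like _2 or _b are one class to them, and where a whole thing is asked for, a point or a joint stands for the part that bears it (a point fixed in the world has none). Each returns a list of dicts, best first, with "conf" (0 to 1); they miss things now and then, are a little off and sometimes report something else, mostly with a low value. They report only what shows in the picture. A call takes as long as a camera call.
- cams.regions_of(camera, name): "pixels" (480x640 bool, what is visible of it) and "pixel" ([column, row] in pixels, amid what is visible of it).
The state is a dict: "clock": time; "qpos": joint angles; "qd": joint speeds; "tau": joint torques, N m; "eef_pos": TCP position; "tool_rot": TCP orientation; "force": force on the tool from outside, world axes, zero at the start; "torque": the same for the moment, N m; "width": finger opening in mm.
Only numpy, scipy, OpenCV 4.12 (cv2) and the standard library are available. Lean on these libraries where they do the work, as an engineer would, in place of code of your own. Each camera call takes 0.05 s, during which the arm holds its last target.

### The job

Set the brass blank flat on the bench in the gap between the two pine blocks, cross upward, its long side running straight across the gap and midway along the blocks, and let go of it. Then take the spring-loaded centre punch out of the wooden tool block and hold it upright with its point on the scribed cross, pressed lightly so that the sprung point is pushed about half way in, never all the way. Finish while still holding it there, ready for use, touching the blank with nothing but the punch, and leave the copper cup and the round tin where they stand.

Things in the scene. Friction and masses are not known exactly. Their poses are not given: they have to be found in the camera images.
- blank_center (a point): centre of the loose brass blank, a rectangular block 40 (its x) x 54 (its y, the long side) x 30 mm high (its z, up), about 0.45 kg, lying flat on the bench at the start, turned any way. This point is 15 mm above its underside. One half of its top has a round hole of 15 mm, the other a scribed cross. Either end may face either pine block
- cross (a point): the scribed cross on the top face of the brass blank: two thin dark lines 22 mm long, crossing 13 mm from the blank's centre along its +y, level with its top (30 mm above its underside)
- gap (a point): middle of the gap between the two pine blocks, at bench height. The blocks are fixed, 45 x 110 x 20 mm high each, parallel, with a gap of 66 mm between them. x points across the gap (to the left block, seen from the robot pointing roughly left), y along the blocks' length, z up. This point is midway between them and midway along their length; the blank's y belongs along this x, either way round
- punch_grip (a point): place to grip the centre punch: a knurled round steel body 14 mm in diameter, straight from 48 to 112 mm above the tip; this point is on its axis 95 mm above the tip of the unpressed point (z up along the axis). The punch is 125 mm long in all, with a 17 mm cap on top (112 to 125 mm) and a 22 mm collar, 42 to 48 mm above the tip, whose underside rests on the tool block. It stands upright, point down, and lifts straight out: 42 mm of it sit in the hole. About 0.12 kg
- punch_tip (a point): the tip of the centre punch's sprung point (1.6 mm across), on the punch's axis; it moves with the point
- point (a joint): how far the sprung point is pushed into the punch: 0 free to 0.012 m all the way in; the spring gives about 1.8 N at the start, 5.4 N half way, 9 N at the end
- tool_block: fixed wooden tool block standing on a thin grey steel plate (4 mm), 95 (its x) x 52 (its y) x 52 mm high, origin under its centre. The centre punch stands in the hole at x = +22 mm; in the hole at x = -25 mm stands a slim plain square punch, fixed, its top 93 mm above the block's underside
- cup: small copper cup, 64 mm across, 45 mm high, origin under its centre, a bystander
- tin: round brass-coloured tin, 62 mm across, 23 mm high, origin under its centre, a bystander

How it is judged (in metres and radians):
On the way, in this order (a step that is already met when the one before it is completed fails the run):
1. the brass blank lies square in the middle of the gap, let go (x of blank_center in the frame of gap between -0.009 and 0.009 m and y of blank_center in the frame of gap between -0.012 and 0.012 m and height (world z) of blank_center below 0.018 m and height (world z) of cross above 0.026 m and angle between the y axis of blank_center and the x axis of gap, either way round below 0.15 rad and contact force between each of the arm, the fingers and blank below 0.3 N), for 0.2 s.
2. the centre punch is lifted clear of the tool block (height (world z) of punch_tip above 0.04 m and contact force between punch and tool_block below 0.2 N and contact force between the fingers and punch above 1 N), for 0.1 s.
At the end, for the whole second after the job is handed in: Blank flat in the gap, centre within 9 mm across and 12 mm along of its middle, square within 0.15 rad, robot not touching it; punch held in the fingers within 0.1 rad of upright, tip within 4 mm of the cross, pressing 2 to 12 N, sprung point 3 to 9 mm in, all at rest (all of step 1 and horizontal distance between punch_tip and cross below 0.004 m and distance between punch_tip and cross below 0.005 m and angle between punch_grip's own z axis and vertical below 0.1 rad and height (world z) of punch_grip above 0.1 m and value of joint point between 0.003 and 0.009 m and contact force between punch and blank between 2 and 12 N and contact force between the fingers and punch above 1 N and linear speed of each of blank, punch below 0.01 m/s); the arm keeps its last pose, push and grip.
It fails at once if the sprung point was pushed all the way in (value of joint point above 0.0115 m).
It fails at once if the copper cup was moved (distance of cup from where it was at the start of the episode above 0.02 m).
It fails at once if the round tin was moved (distance of tin from where it was at the start of the episode above 0.02 m).
It also fails if it takes over 48 s, if anything falls off the work surface, if the arm or the gripper's body presses on something with over 40 N, if the wrist force passes 120 N, or if a joint passes its speed limit or range.

## Working session

There is one attempt and no reset: what is moved stays moved. The work goes in short steps, Python scripts to look and compute and a tool call to move; the robot and the scene stay as the last step left them, time stands still between calls to the robot, and variables do not carry over. Pictures are saved under pics/ and viewed, and the job is handed in when it is done.

Besides the shell and the picture viewer there is one more tool, called after "Request:" as name(argument=value, ...) on one line, values as JSON. step_arm: Moves the arm, as the interface text tells. Its arguments: {"type":"object","properties":{"linear":{"type":"array"},"yaw":{"type":"array"},"gripper":{"type":"array"}},"required":["linear","yaw","gripper"]}

```bash
mkdir -p pics; cat > h.py <<'E'
import numpy as np, cv2
from cell import ctrl, cams
def get(n,save=None):
    d=cams.get_image(n)
    if save: cv2.imwrite('pics/'+save,d['frame'][:,:,::-1])
    return d
def ray(d,px):
    K=np.array(d['intrinsics'],float);k=d['k1']
    px=np.atleast_2d(np.array(px,float))
    xd=(px[:,0]-K[0,2])/K[0,0];yd=(px[:,1]-K[1,2])/K[1,1]
    x,y=xd.copy(),yd.copy()
    for _ in range(30):
        s=1+k*(x*x+y*y);x=xd/s;y=yd/s
    return np.c_[x,y,np.ones(len(x))]
def atz(d,px,z):
    M=np.array(d['cam_to_world'],float);r=ray(d,px)@M[:3,:3].T
    t=(z-M[2,3])/r[:,2]
    return M[:3,3]+r*t[:,None]
def pts(d,mask):
    v,u=np.nonzero(mask&(d['depth']>0))
    r=ray(d,np.c_[u,v])*d['depth'][v,u][:,None]
    M=np.array(d['cam_to_world'],float)
    return r@M[:3,:3].T+M[:3,3],u,v
def proj(d,P):
    M=np.linalg.inv(np.array(d['cam_to_world'],float));P=np.atleast_2d(P)
    c=P@M[:3,:3].T+M[:3,3];x=c[:,0]/c[:,2];y=c[:,1]/c[:,2];s=1+d['k1']*(x*x+y*y)
    K=np.array(d['intrinsics'],float)
    return np.c_[K[0,0]*x*s+K[0,2],K[1,1]*y*s+K[1,2]]
E
python3 - <<'E'
from h import *
print(ctrl.read_state())
for n in ['top','side','wrist']:
    d=get(n,n+'0.png');print(n,np.round(d['cam_to_world'],3).tolist(),np.round(d['intrinsics'],1).tolist(),d['k1'])
    for nm in ['blank_center','cross','punch_grip','punch_tip','tool_block','cup','tin']:
        r=cams.regions_of(n,nm)
        for q in r[:2]:
            m=q['pixels'];P,u,v=pts(d,m)
            print(nm,round(q['conf'],2),np.round(q['pixel']),m.sum(),np.round(np.median(P,axis=0)) if len(P) else '',np.round(P.max(0)) if len(P) else '')
E
```

```text
{'clock': 0.0, 'qpos': array([ 1.05615459,  0.62934549,  0.038399  ,  1.51838984, -0.02699678,
        0.99629222, -0.02001868]), 'qd': array([ 1.13767281e-03, -2.96873758e-04,  6.89601625e-04,  2.58951332e-04,
        1.56698591e-03, -6.26788443e-04,  7.69017347e-05]), 'tau': array([-3.72761815e-05, -5.63401294e+01,  1.22604132e+00, -1.93448782e+01,
        1.09991734e-02,  1.02198686e-02, -7.40268433e-06]), 'eef_pos': array([ 281.84185095, -585.06511207,  255.38168379]), 'tool_rot': array([ 3.14158940e+00,  1.91832503e-03, -1.12193727e+00]), 'force': array([-0.3362337 ,  0.14932021,  0.53765147]), 'torque': array([-0.03501451,  0.02103291,  0.02910829]), 'width': 85.55650829222958}
top [[0.012, -0.982, 0.19, 344.023], [-1.0, -0.012, 0.003, -222.139], [-0.001, -0.19, -0.982, 1099.435], [0.0, 0.0, 0.0, 1.0]] [[556.4, 0.0, 317.2], [0.0, 556.4, 236.6], [0.0, 0.0, 1.0]] -0.1730077518254709
blank_center 0.66 [318. 276.] 623 [ 470. -219.   30.] [ 503. -188.   37.]
cross 0.96 [316. 276.] 555 [ 469. -219.   30.] [ 499. -188.   37.]
punch_grip 0.6 [416. 240.] 138 [ 533. -394.  114.] [ 544. -
[... 547 characters left out ...]
 506. -193.   33.]
cross 0.89 [278. 275.] 728 [ 473. -227.   25.] [ 506. -133.   33.]
cross 0.51 [357. 251.] 739 [ 645. -165.   30.] [ 676. -115.   47.]
punch_grip 0.89 [326. 294.] 375 [ 538. -404.   99.] [ 547. -395.  141.]
punch_grip 0.72 [286. 229.] 686 [498. -14.  20.] [558.  67.  24.]
tool_block 0.68 [310. 322.] 2615 [ 512. -408.   49.] [ 582. -251.   97.]
cup 0.83 [356. 248.] 746 [ 645. -163.   30.] [677. -44.  47.]
tin 0.68 [378. 283.] 699 [ 658. -282.   23.] [ 696. -202.  115.]
wrist [[0.435, -0.859, -0.27, 350.983], [-0.901, -0.415, -0.131, -551.074], [0.001, 0.3, -0.954, 374.121], [0.0, 0.0, 0.0, 1.0]] [[370.6, 0.0, 322.6], [0.0, 370.6, 240.9], [0.0, 0.0, 1.0]] 0.021635724658515494
```

```bash
python3 - <<'E'
import cv2
a=cv2.imread('pics/top0.png')[140:330,150:480];cv2.imwrite('pics/topc.png',cv2.resize(a,None,fx=2.4,fy=2.4,interpolation=cv2.INTER_CUBIC))
a=cv2.imread('pics/side0.png')[180:380,210:450];cv2.imwrite('pics/sidec.png',cv2.resize(a,None,fx=3,fy=3,interpolation=cv2.INTER_CUBIC))
E
```

```text
(no output)
```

View pics/topc.png

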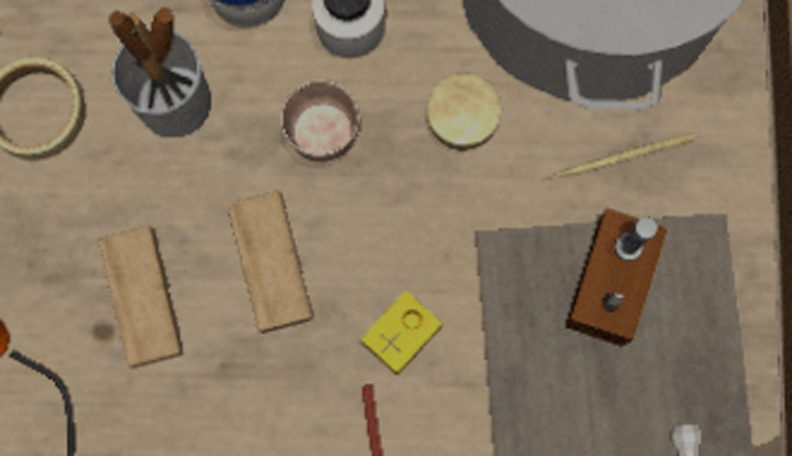

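View pics/sidec.png

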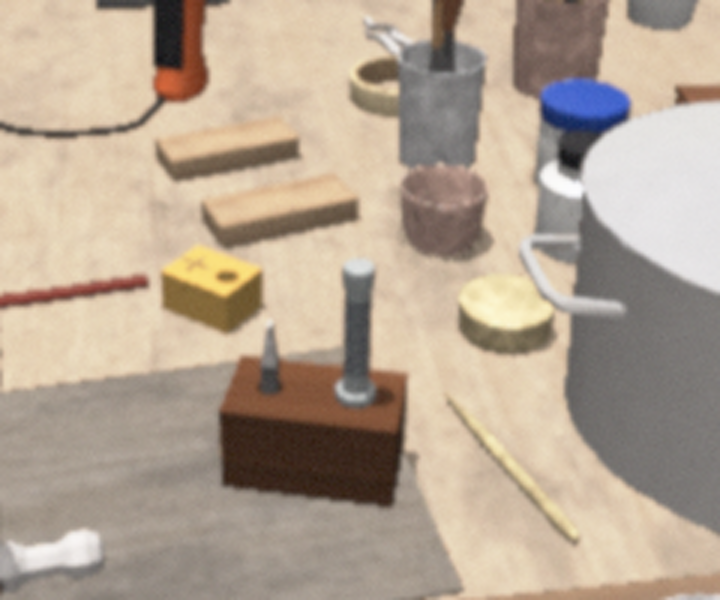

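View pics/top0.png

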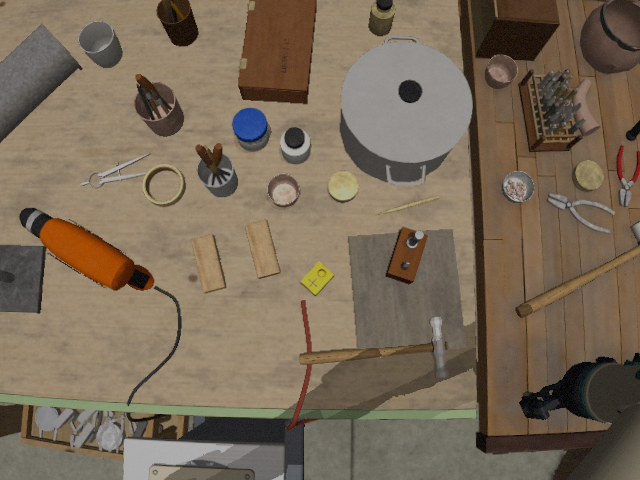

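The top image shows the pine blocks at about (208,263) and (262,249), and the blank at (317,278) with its cross at lower left. The tool block is at (407,255), with the centre punch on its far hole. The cup is at (284,191) and the tin at (343,186).

```bash
cat > m.py <<'E'
from h import *
def rect(d,mask,z,label):
    mask=mask.astype(np.uint8)
    n,l,s,c=cv2.connectedComponentsWithStats(mask)
    i=1+np.argmax(s[1:,4]);cs,_=cv2.findContours((l==i).astype(np.uint8),cv2.RETR_EXTERNAL,cv2.CHAIN_APPROX_NONE)
    c=max(cs,key=cv2.contourArea)[:,0,:]
    # pixel-centre contour -> expand by mask boundary approx
    w=atz(d,c,z)[:,:2].astype(np.float32)
    r=cv2.minAreaRect(w);b=cv2.boxPoints(r)
    e=b[1]-b[0];f=b[2]-b[1]
    L=e if np.linalg.norm(e)>np.linalg.norm(f) else f
    print(label,'c',np.round(r[0],1),'size',np.round(r[1],1),'long dir deg',round(np.degrees(np.arctan2(L[1],L[0]))%180,1),'n',s[i,4])
    return np.array(r[0]),np.degrees(np.arctan2(L[1],L[0]))%180
E
python3 - <<'E'
from m import *
for n in ['top','side']:
    d=get(n);f=d['frame'].astype(int)
    M=np.ones((480,640),bool);P=np.full((480,640,3),np.nan);p,u,v=pts(d,M);P[v,u]=p
    hsv=cv2.cvtColor(d['frame'],cv2.COLOR_RGB2HSV)
    box=lambda x0,x1,y0,y1:(P[...,0]>x0)&(P[...,0]<x1)&(P[...,1]>y0)&(P[...,1]<y1)
    for z0,z1,b,z,lab in [(22,38,box(420,520,-270,-170),30,'blank'),(13,28,box(420,575,-160,-62),20,'blkR'),(13,28,box(420,575,-62,60),20,'blkL'),(46,66,box(440,600,-440,-335),56,'tool'),(14,35,box(610,710,-320,-215),23,'tin'),(30,60,box(600,700,-200,-100),45,'cup')]:
        m=b&(P[...,2]>z0)&(P[...,2]<z1)
        rect(d,m,z,n+' '+lab)
    m=box(500,570,-430,-370)&(P[...,2]>115)
    print('cap',np.round(np.median(P[m],0)),m.sum(),np.round(P[m].min(0)),np.round(P[m].max(0)))
    m=box(420,520,-270,-170)&(hsv[...,1]>200)
    print('yellow',m.sum())
E
```

```text
top blank c [ 470.3 -219.3] size [40.7 54.6] long dir deg 138.1 n 543
top blkR c [ 528.1 -109.8] size [109.3  45.3] long dir deg 16.1 n 1185
top blkL c [497.6  -3.3] size [112.2  45.2] long dir deg 16.0 n 1244
top tool c [ 514.5 -390.9] size [53.7 97.5] long dir deg 161.7 n 1236
top tin c [ 658.9 -269.2] size [62.8 60.5] long dir deg 0.4 n 759
top cup c [ 653.1 -146.8] size [43.2 63.2] long dir deg 106.6 n 151
cap [ 535. -397.  140.] 90 [ 527. -406.  117.] [ 544. -390.  144.]
yellow 16
side blank c [ 472.5 -223.1] size [52.3 61.9] long dir deg 139.0 n 414
side blkR c [ 529.1 -114.8] size [108.3  57.5] long dir deg 15.8 n 569
side blkL c [500.5  -9.5] size [112.5  61.7] long dir deg 16.1 n 490
side tool c [ 516.8 -396.2] size [65.6 96.1] long dir deg 161.6 n 1384
side tin c [ 657.1 -273.4] size [60.6 73.2] long dir deg 97.3 n 534
side cup c [ 644.5 -159.3] size [89.8 60.8] long dir deg 78.6 n 376
cap [ 538. -403.  132.] 172 [ 531. -407.  115.] [ 547. -391.  141.]
yellow 0
```

```bash
cat > t.py <<'E'
import sys
from h import *
def rel(X,Y,Z,yawdeg,verbose=True):
    s=ctrl.read_state();p=s['eef_pos'];y=s['tool_rot'][2]
    d=np.array([X,Y,Z])-p
    from scipy.spatial.transform import Rotation as R
    Rm=R.from_euler('xyz',s['tool_rot']).as_matrix()
    # assume commanded is exactly vertical
    Rv=R.from_euler('xyz',[np.pi,0,y]).as_matrix()
    dy=-((np.radians(yawdeg)-y+np.pi)%(2*np.pi)-np.pi)
    print('t',round(s['clock'],2),'pos',np.round(p,1),'rot',np.round(s['tool_rot'],3),'F',np.round(s['force'],1),'w',round(s['width'],1))
    print('shift',np.round(Rv.T@d,1),'yaw',round(dy,3),'q',np.round(s['qpos'],2))
if __name__=='__main__': rel(*map(float,sys.argv[1:5]))
E
python3 t.py 470.3 -219.3 150 48.1
python3 - <<'E'
from h import *
d=get('top')
p,u,v=pts(d,np.ones((480,640),bool))
for z0 in (60,100,140,180):
  m=(p[:,2]>z0)&(p[:,0]>500)&(p[:,0]<950)&(p[:,1]>-560)&(p[:,1]<-260);
  m&=~((p[:,0]<560)&(p[:,1]>-440))
  print(z0,m.sum(),p[m].min(0).round(),p[m].max(0).round()) if m.any() else 0
E
```

```text
t 1.3 pos [ 282.1 -585.6  256.3] rot [-3.142 -0.    -1.122] F [-0.2  0.3  0.6] w 85.7
shift [-248.4 -328.6  106.3] yaw -1.962 q [ 1.06  0.63  0.04  1.52 -0.03  1.   -0.02]
60 14603 [ 562. -560.   60.] [ 950. -260.  203.]
100 13946 [ 632. -560.  100.] [ 950. -261.  203.]
140 12767 [ 664. -560.  140.] [ 949. -261.  203.]
180 526 [ 766. -560.  180.] [ 949. -360.  203.]
```

Request:
step_arm(linear=[[-248,-328,60],[-248,-328,60],[-248,-328,60],[-248,-328,60],[-248,-328,60],[-248,-328,60],[-248,-328,60],[-248,-328,60]], yaw=[-0.98,-0.98,-0.98,-0.98,-0.98,-0.98,-0.98,-0.98], gripper=[1,1,1,1,1,1,1,1])

```text
clock: 2.02
eef_pos: [433.5, -290.7, 208.3]
tool_rot: [3.141, -0.001, -0.136]
force: [0.5, -0.1, 0.1]
width: 85.3
```

```bash
python3 t.py 470.3 -219.3 150 48.1
```

```text
t 2.02 pos [ 433.5 -290.7  208.3] rot [ 3.141e+00 -1.000e-03 -1.360e-01] F [ 0.5 -0.1  0.1] w 85.3
shift [ 26.8 -75.7  58.3] yaw -0.976 q [ 0.7   0.52 -0.23  1.92  0.17  0.72  0.23]
```

Request:
step_arm(linear=[[27,-76,40],[27,-76,40],[27,-76,40],[27,-76,40],[27,-76,40],[27,-76,40],[27,-76,40],[27,-76,40]], yaw=[-0.98,-0.98,-0.98,-0.98,-0.98,-0.98,-0.98,-0.98], gripper=[1,1,1,1,1,1,1,1])

```text
clock: 2.68
eef_pos: [470.5, -221.0, 168.3]
tool_rot: [3.141, -0.0, 0.844]
force: [-0.5, -0.4, -0.3]
width: 85.7
```

```bash
python3 t.py 470.3 -219.3 28 48.1; python3 - <<'E'
from h import *
d=get('wrist','w1.png')
c=np.array([470.3,-219.3]);a=np.radians(138.1);l=np.array([np.cos(a),np.sin(a)]);s=np.array([-l[1],l[0]])
im=d['frame'][:,:,::-1].copy()
for i,j in [(1,1),(1,-1),(-1,1),(-1,-1)]:
    q=proj(d,[[*(c+l*27*i+s*20*j),30]])[0];cv2.circle(im,tuple(int(x) for x in q),3,(0,0,255),1)
q=proj(d,[[*(c+l*13),30]])[0];cv2.circle(im,tuple(int(x) for x in q),3,(255,0,0),1)
cv2.imwrite('pics/w1.png',im)
E
```

```text
t 2.68 pos [ 470.5 -221.   168.3] rot [ 3.141 -0.     0.844] F [-0.5 -0.4 -0.3] w 85.7
shift [  1.1  -1.2 140.3] yaw 0.004 q [ 0.71  0.61 -0.48  1.96  0.44  0.68  0.8 ]
```

View pics/w1.png

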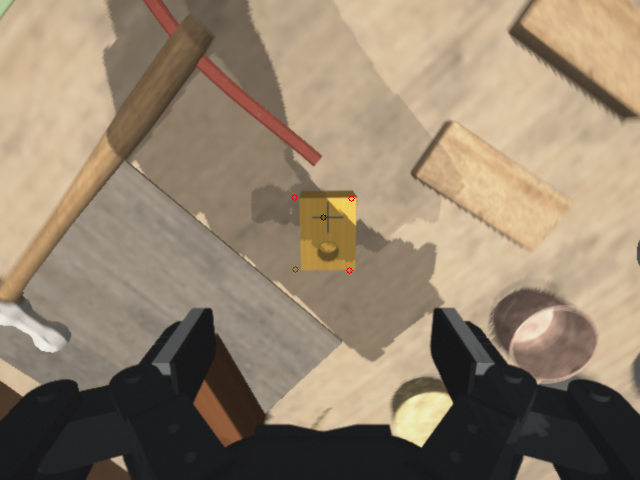

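The overlay from the top camera sits within about 5 px (~3 mm) of the blank at (328,230) in the wrist view. The jaws straddle its 40 mm side, so I'm going down to grip it.

Request:
step_arm(linear=[[1,-1,40],[1,-1,80],[1,-1,110],[1,-1,130],[1,-1,140],[1,-1,140],[1,-1,140],[1,-1,140]], yaw=[0,0,0,0,0,0,0,0], gripper=[1,1,1,1,1,1,1,-1])

```text
clock: 3.4
eef_pos: [471.3, -219.8, 29.5]
tool_rot: [3.139, -0.001, 0.837]
force: [-1.0, -0.2, -0.5]
width: 75.4
```

Request:
step_arm(linear=[[0,0,0],[0,0,0],[0,0,0],[0,0,0],[0,0,0],[0,0,0],[0,0,0],[0,0,0]], yaw=[0,0,0,0,0,0,0,0], gripper=[-1,-1,-1,-1,-1,-1,-1,-1])

```text
clock: 4.07
eef_pos: [471.4, -219.5, 29.5]
tool_rot: [3.139, -0.001, 0.838]
force: [-1.3, 0.7, 7.2]
width: 39.2
```

```bash
python3 t.py 512.9 -56.6 80 16.0
```

```text
t 4.07 pos [ 471.4 -219.5   29.5] rot [ 3.139e+00 -1.000e-03  8.380e-01] F [-1.3  0.7  7.2] w 39.2
shift [148.8 -78.1 -50.5] yaw 0.559 q [ 0.57  0.83 -0.29  2.03  0.61  0.37  0.63]
```

Request:
step_arm(linear=[[0,0,-25],[0,0,-50],[30,-16,-60],[65,-34,-60],[100,-52,-60],[130,-68,-60],[149,-78,-60],[149,-78,-60]], yaw=[0,0,0.1,0.2,0.32,0.44,0.56,0.56], gripper=[-1,-1,-1,-1,-1,-1,-1,-1])

```text
clock: 4.73
eef_pos: [513.6, -48.8, 88.6]
tool_rot: [-3.138, -0.004, 0.283]
force: [0.1, 0.1, -3.9]
width: 39.1
```

```bash
python3 t.py 512.9 -56.6 80 16.0; python3 - <<'E'
from h import *
get('wrist','w2.png');d=get('top','t2.png')
a=d['frame'][200:320,180:330,::-1];cv2.imwrite('pics/t2c.png',cv2.resize(a,None,fx=4,fy=4,interpolation=cv2.INTER_CUBIC))
E
```

```text
t 4.73 pos [513.6 -48.8  88.6] rot [-3.138 -0.004  0.283] F [ 0.1  0.1 -3.9] w 39.1
shift [-2.8  7.2  8.6] yaw 0.004 q [ 0.18  0.71 -0.2   2.02  0.3   0.44  0.03]
```

View pics/w2.png

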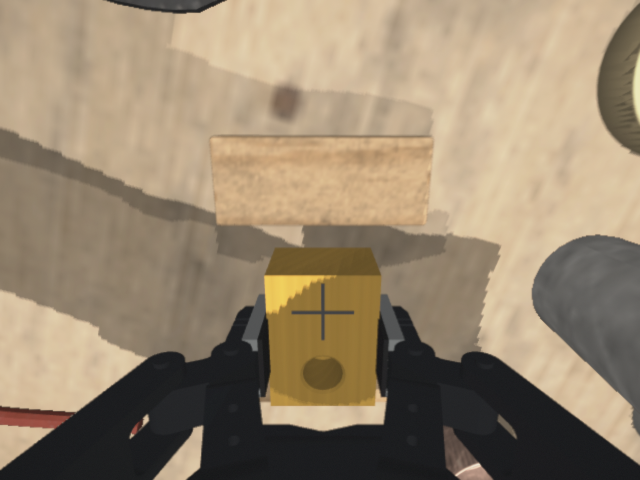

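View pics/t2c.png

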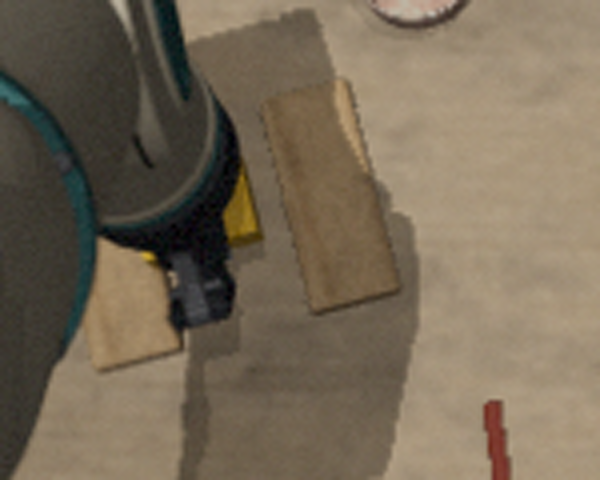

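The wrist view shows the blank held square to the left pine block, with the cross at (323,312) and the hole at (323,372).

```bash
python3 - <<'E'
from h import *
s=ctrl.read_state();d=get('wrist')
print(s['eef_pos'],s['tool_rot'])
c=atz(d,[[323,312],[323,372]],s['eef_pos'][2]+0.5)[:,:2]
l=(c[0]-c[1]);print(c,np.linalg.norm(l),np.degrees(np.arctan2(l[1],l[0])))
l/=np.linalg.norm(l);print('centre',c[0]-13*l)
# block left via wrist, top face corners
b=atz(d,[[210,137],[433,137],[427,224],[217,224]],20)[:,:2];print(b.round(1),'centre',b.mean(0))
e=b[1]-b[0];print(np.degrees(np.arctan2(e[1],e[0])),np.linalg.norm(e))
n=np.array([np.cos(np.radians(106)),np.sin(np.radians(106))]);print('gap from wrist',b.mean(0)-55.5*n)
E
```

```text
[511.62502366 -55.15269647  88.17299062] [-3.14138377e+00  7.21214718e-04  2.81831902e-01]
[[508.02140575 -40.92676725]
 [514.96395256 -64.79027526]] 24.852886574443843 106.22115747304875
centre [511.65289975 -53.40924502]
[[439.7  -1.2]
 [542.9  28.8]
 [555.8 -12.6]
 [451.4 -42.9]] centre [497.48053886  -6.99162173]
16.20832322102664 107.45128943892318
gap from wrist [512.77841211 -60.34164586]
```

```bash
python3 - <<'E'
from m import *
d=get('wrist','w3.png');s=ctrl.read_state()
print(s['eef_pos'],s['tool_rot'])
P=np.full((480,640,3),np.nan);p,u,v=pts(d,np.ones((480,640),bool));P[v,u]=p
m=(P[...,2]>13)&(P[...,2]<30)&(np.arange(480)[:,None]<235)&(P[...,0]>420)&(P[...,0]<580)
c,a=rect(d,m,20,'L');n=np.array([np.cos(np.radians(106)),np.sin(np.radians(106))]);print(c-55.5*n)
m=(P[...,2]>s['eef_pos'][2]-8)&(P[...,2]<s['eef_pos'][2]+6)&(np.arange(480)[:,None]<410)&(abs(np.arange(640)[None]-322)<57)
print(np.nanmedian(P[m][:,2]));rect(d,m,s['eef_pos'][2]+.5,'blank')
E
```

```text
[511.0932367  -57.78362763  88.02666737] [3.14102401e+00 1.59665021e-03 2.77451404e-01]
L c [4.997e+02 2.000e-01] size [109.1  44.2] long dir deg 16.1 n 20246
[514.95964693 -53.12582292]
88.61827943915557
blank c [510.4 -53.2] size [41.  57.5] long dir deg 106.1 n 14933
```

View pics/w3.png

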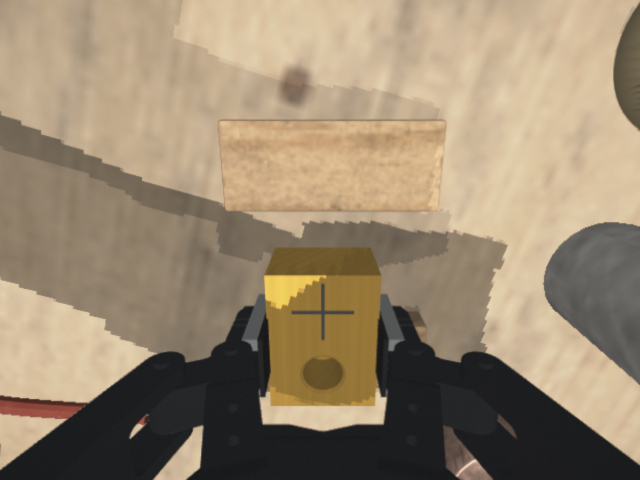

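Request:
step_arm(linear=[[3,0,15],[3,0,30],[3,0,42],[3,0,50],[3,0,55],[3,0,57],[3,0,58],[3,0,58]], yaw=[0,0,0,0,0,0,0,0], gripper=[-1,-1,-1,-1,-1,-1,-1,-1])

```text
clock: 5.6
eef_pos: [515.0, -56.0, 30.4]
tool_rot: [3.141, -0.0, 0.278]
force: [0.2, 0.2, -5.0]
width: 38.9
```

Request:
step_arm(linear=[[0,0,0],[0,0,0],[0,0,0]], yaw=[0,0,0], gripper=[-1,-1,-1])

```text
clock: 5.85
eef_pos: [515.1, -55.6, 30.7]
tool_rot: [3.141, -0.001, 0.278]
force: [0.1, -0.2, -3.1]
width: 39.1
```

```bash
python3 t.py 513.9 -57 29 16.0; python3 - <<'E'
from h import *
get('wrist','w4.png')
E
```

```text
t 5.85 pos [515.1 -55.6  30.7] rot [ 3.141e+00 -1.000e-03  2.780e-01] F [ 0.1 -0.2 -3.1] w 39.1
shift [-1.5  1.   1.7] yaw -0.001 q [ 0.15  0.81 -0.14  2.03  0.34  0.32  0.01]
```

View pics/w4.png

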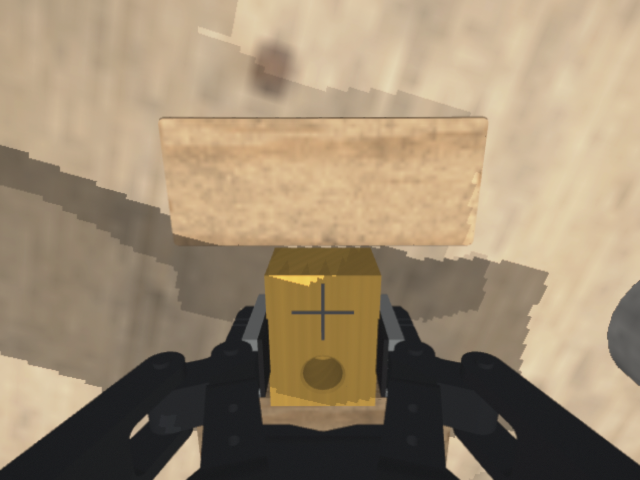

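The wrist view shows the blank (centre column 322) aligned with the pine block (columns 160–487, centre about 324). It is in the gap and about 1 mm off the bench. I'll lower it and let go.

Request:
step_arm(linear=[[0,1,1],[0,1,2],[0,1,2],[0,1,2],[0,1,2],[0,1,2],[0,1,2],[0,1,2]], yaw=[0,0,0,0,0,0,0,0], gripper=[-1,-1,-1,0.5,1,1,1,1])

```text
clock: 6.57
eef_pos: [515.2, -56.7, 28.2]
tool_rot: [3.142, -0.0, 0.278]
force: [0.1, -0.1, 0.6]
width: 85.2
```

Request:
step_arm(linear=[[0,0,0],[0,0,0],[0,0,-20],[0,0,-50],[0,0,-90],[0,0,-130],[0,0,-160],[0,0,-160]], yaw=[0,0,0,0,0,0,0,0], gripper=[1,1,1,1,1,1,1,1])

```text
clock: 7.23
eef_pos: [518.7, -56.7, 194.0]
tool_rot: [3.138, -0.01, 0.278]
force: [0.3, 0.5, -0.0]
width: 85.0
```

```bash
python3 t.py 535.4 -397.5 220 71.7; python3 - <<'E'
from h import *
get('wrist','w5.png')
E
```

```text
t 7.23 pos [518.7 -56.7 194. ] rot [ 3.138 -0.01   0.278] F [ 0.3  0.5 -0. ] w 85.0
shift [-77.4 332.4 -26. ] yaw -0.974 q [ 0.25  0.54 -0.29  1.94  0.24  0.68  0.1 ]
```

View pics/w5.png

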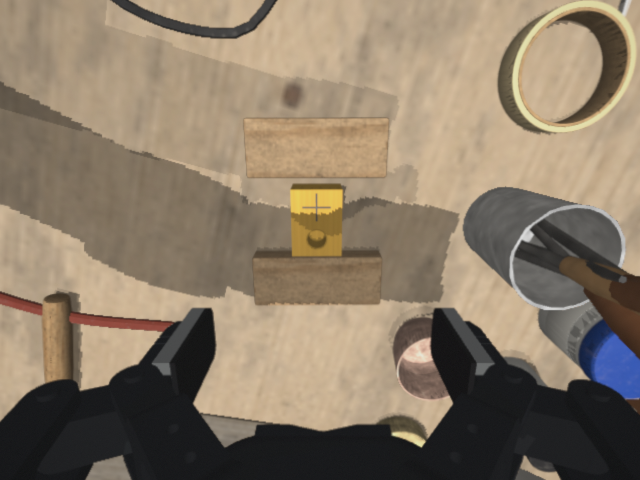

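The wrist view shows the blank released and square between the blocks, with the cross at (317,207) and the hole at (317,238). Now on to the punch.

Request:
step_arm(linear=[[-77,332,-30],[-77,332,-30],[-77,332,-30],[-77,332,-30],[-77,332,-30],[-77,332,-30],[-77,332,-30],[-77,332,-30]], yaw=[-0.97,-0.97,-0.97,-0.97,-0.97,-0.97,-0.97,-0.97], gripper=[1,1,1,1,1,1,1,1])

```text
clock: 7.95
eef_pos: [530.4, -390.2, 215.9]
tool_rot: [-3.139, -0.001, 1.253]
force: [1.5, 0.3, -1.3]
width: 85.6
```

Request:
step_arm(linear=[[0,0,0],[0,0,0],[0,0,0]], yaw=[0,0,0], gripper=[1,1,1])

```text
clock: 8.2
eef_pos: [531.0, -387.3, 215.7]
tool_rot: [-3.139, -0.002, 1.247]
force: [0.3, 0.6, 0.6]
width: 84.8
```

```bash
python3 t.py 535.4 -397.5 220 71.7; python3 - <<'E'
from m import *
for n in ['top','side']:
    d=get(n,n+'6.png')
    P=np.full((480,640,3),np.nan);p,u,v=pts(d,np.ones((480,640),bool));P[v,u]=p
    box=lambda x0,x1,y0,y1:(P[...,0]>x0)&(P[...,0]<x1)&(P[...,1]>y0)&(P[...,1]<y1)
    hsv=cv2.cvtColor(d['frame'],cv2.COLOR_RGB2HSV)
    if n=='top':
        yl=cv2.dilate((hsv[...,1]>130).astype(np.uint8),np.ones((1,1)))>0
        m=box(470,560,-100,-15)&(P[...,2]>24);rect(d,m&(P[...,2]<40),30,'blank')
        m=box(420,575,-160,-86)&(P[...,2]>13)&(P[...,2]<25);rect(d,m,20,'R')
        m=box(420,575,-30,60)&(P[...,2]>13)&(P[...,2]<25);rect(d,m,20,'L')
    a=d['frame'][:,:,::-1]
    a=a[180:310,170:360] if n=='top' else a[170:370,220:420]
    cv2.imwrite(f'pics/{n}6c.png',cv2.resize(a,None,fx=3,fy=3,interpolation=cv2.INTER_CUBIC))
d=get('wrist','w6.png')
q=proj(d,[[535.4,-397.5,139],[535.4,-397.5,62]]);print(q)
E
```

```text
t 8.2 pos [ 531.  -387.3  215.7] rot [-3.139e+00 -2.000e-03  1.247e+00] F [0.3 0.6 0.6] w 84.8
shift [-8.2  7.4 -4.3] yaw -0.004 q [ 0.91  0.74 -0.58  1.52  0.45  1.02  1.46]
blank c [513.1 -56.9] size [41.5 54.7] long dir deg 105.9 n 542
R c [ 526.3 -110.6] size [106.7  45. ] long dir deg 15.7 n 1089
L c [497.7  -3.1] size [111.8  44.9] long dir deg 16.0 n 1182
[[303.04794997 278.88443078]
 [308.02135952 239.2563467 ]]
```

View pics/w6.png

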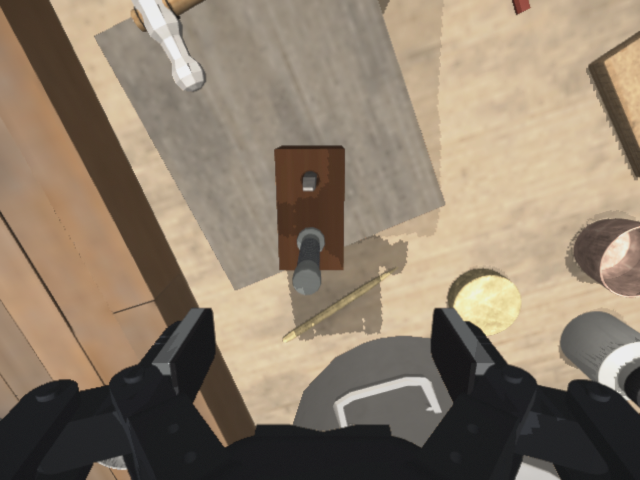

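View pics/top6c.png

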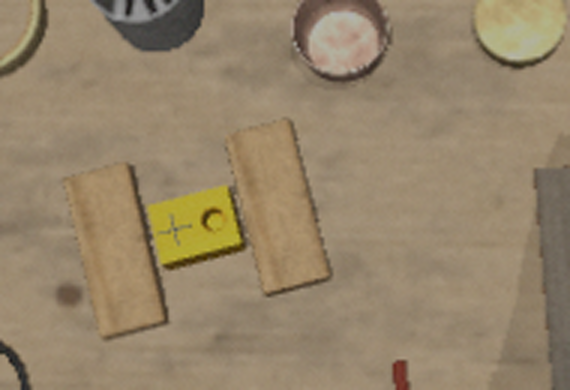

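View pics/side6c.png

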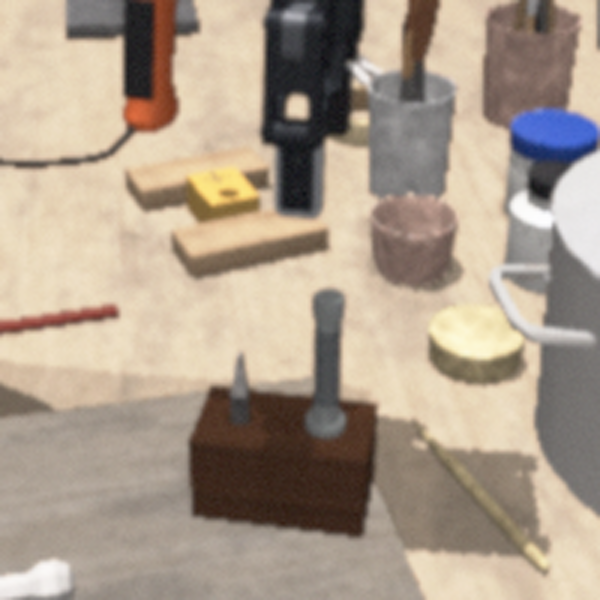

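The top view agrees with the wrist: the blank's centre is at (513.1,-56.9) against a gap middle of (512.9,-56.6), at 105.9° against 106°. The wrist view puts the cap at (307,280) and the collar at (311,243), about 4 px right of the projection. I'll correct that and go down.

Request:
step_arm(linear=[[-3,4,0],[-7,7,20],[-7,7,50],[-7,7,75],[-7,7,95],[-7,7,103],[-7,7,103],[-7,7,103]], yaw=[0,0,0,0,0,0,0,0], gripper=[1,1,1,1,1,1,1,1])

```text
clock: 9.02
eef_pos: [536.9, -396.8, 115.0]
tool_rot: [3.141, -0.0, 1.249]
force: [-0.2, -0.0, 0.9]
width: 85.2
```

```bash
python3 t.py 536 -396 112 71.7; python3 - <<'E'
from h import *
d=get('wrist','w7.png');get('side','s7.png')
s=ctrl.read_state();p=s['eef_pos']
print(proj(d,[[p[0],p[1],139],[536,-396,139]]))
E
```

```text
t 9.02 pos [ 536.9 -396.8  115. ] rot [ 3.141 -0.     1.249] F [-0.2 -0.   0.9] w 85.2
shift [ 0.5 -1.1  3. ] yaw -0.003 q [ 0.89  0.87 -0.52  1.57  0.53  0.85  1.41]
[[317.18095924 392.83793379]
 [320.10844298 387.86222145]]
```

View pics/w7.png

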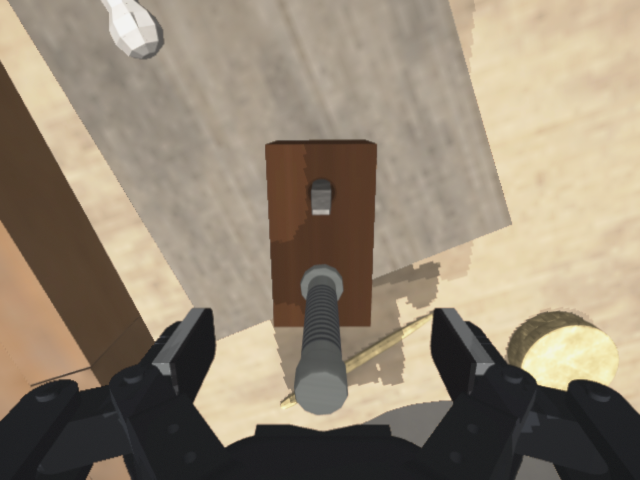

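View pics/s7.png

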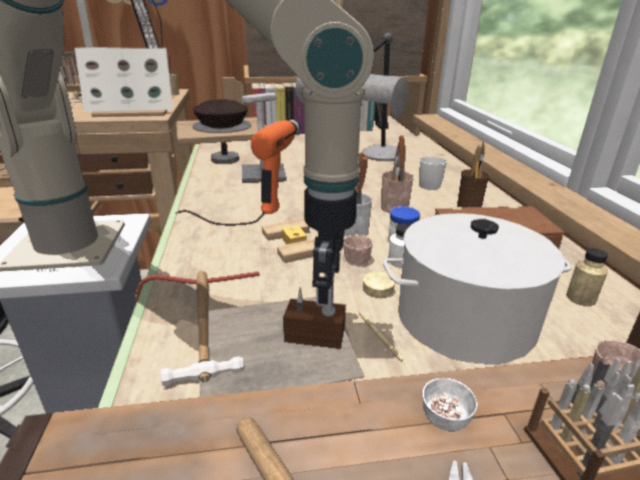

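The wrist view has the cap at (321,392), which matches the TCP projection of (317,393) and sits midway between the fingers. I'm closing on it.

Request:
step_arm(linear=[[0,-1,3],[0,-1,3],[0,-1,3],[0,-1,3],[0,-1,3],[0,-1,3],[0,-1,3],[0,-1,3]], yaw=[0,0,0,0,0,0,0,0], gripper=[1,-1,-1,-1,-1,-1,-1,-1])

```text
clock: 9.78
eef_pos: [535.2, -396.9, 111.6]
tool_rot: [3.141, 0.0, 1.248]
force: [-0.9, 1.1, 0.8]
width: 12.7
```

Request:
step_arm(linear=[[0,0,0],[0,0,0],[0,0,0],[0,0,0],[0,0,0],[0,0,0]], yaw=[0,0,0,0,0,0], gripper=[-1,-1,-1,-1,-1,-1])

```text
clock: 10.28
eef_pos: [535.2, -396.9, 111.6]
tool_rot: [3.141, 0.0, 1.248]
force: [-0.7, 0.2, 3.4]
width: 12.6
```

```bash
python3 t.py 536 -396 212 71.7; python3 - <<'E'
from h import *
d=get('wrist','w8.png')
E
```

```text
t 10.28 pos [ 535.2 -396.9  111.6] rot [3.141 0.    1.248] F [-0.7  0.2  3.4] w 12.6
shift [   1.1    0.4 -100.4] yaw -0.003 q [ 0.89  0.87 -0.52  1.57  0.53  0.84  1.41]
```

View pics/w8.png

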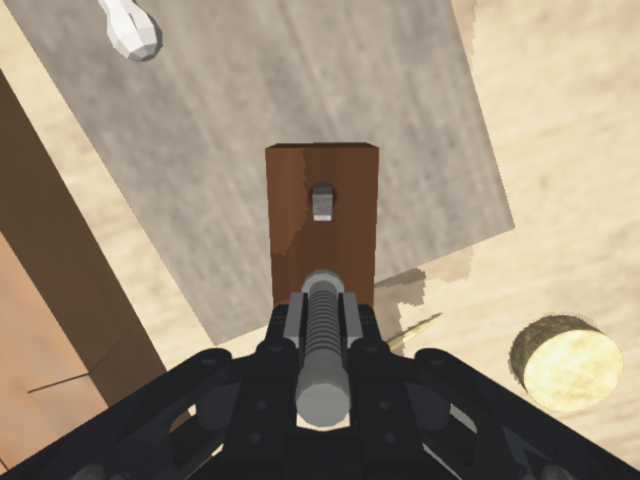

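The punch is held between the pads with its cap at (322,400). I'm lifting straight up.

Request:
step_arm(linear=[[0,0,-10],[0,0,-25],[0,0,-45],[0,0,-65],[0,0,-85],[0,0,-95],[0,0,-100],[0,0,-100]], yaw=[0,0,0,0,0,0,0,0], gripper=[-1,-1,-1,-1,-1,-1,-1,-1])

```text
clock: 11.0
eef_pos: [535.4, -397.0, 212.3]
tool_rot: [3.14, 0.0, 1.248]
force: [0.1, -0.4, -1.2]
width: 13.0
```

```bash
python3 t.py 510.5 -44.4 190 71.5; python3 - <<'E'
from h import *
d=get('side','s9.png');a=d['frame'][180:380,210:450,::-1];cv2.imwrite('pics/s9c.png',cv2.resize(a,None,fx=3,fy=3,interpolation=cv2.INTER_CUBIC))
E
```

```text
t 11.0 pos [ 535.4 -397.   212.3] rot [3.14  0.    1.248] F [ 0.1 -0.4 -1.2] w 13.0
shift [ 326.4 -135.5   22.3] yaw -0.0 q [ 0.92  0.76 -0.58  1.5   0.46  1.02  1.47]
```

View pics/s9c.png

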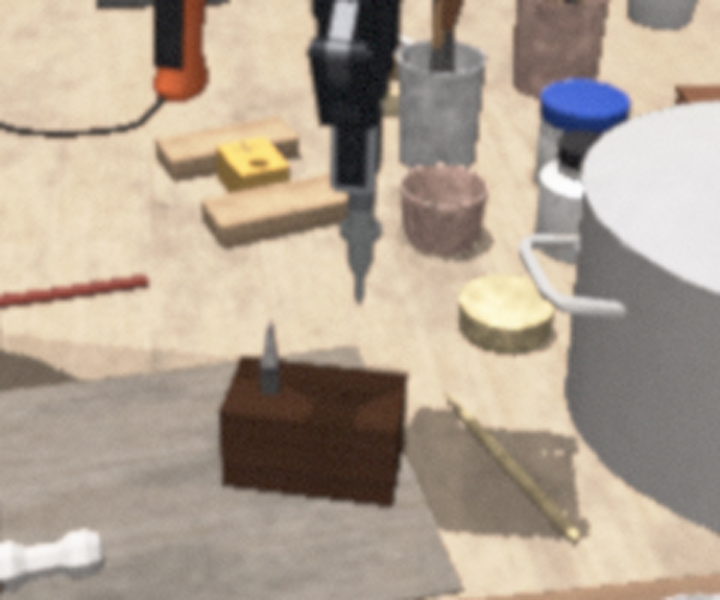

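The side view shows the punch clear of the block, hanging upright with its tip at crop pixel (359,300). Next it goes over to the cross.

Request:
step_arm(linear=[[25,-10,0],[65,-27,0],[105,-44,5],[145,-60,10],[185,-77,15],[225,-93,20],[265,-110,22],[290,-120,22]], yaw=[0,0,0,0,0,0,0,0], gripper=[-1,-1,-1,-1,-1,-1,-1,-1])

```text
clock: 11.72
eef_pos: [511.4, -81.3, 187.8]
tool_rot: [-3.138, 0.0, 1.249]
force: [-0.2, 0.9, -1.4]
width: 12.8
```

Request:
step_arm(linear=[[25,-10,0],[36,-15,0],[36,-15,0],[36,-15,0],[36,-15,0],[36,-15,0],[36,-15,0]], yaw=[0,0,0,0,0,0,0], gripper=[-1,-1,-1,-1,-1,-1,-1])

```text
clock: 12.3
eef_pos: [510.5, -46.8, 189.1]
tool_rot: [-3.141, 0.001, 1.245]
force: [0.5, -0.5, -0.9]
width: 12.8
```

```bash
python3 t.py 510.5 -44.4 190 71.5; python3 - <<'E'
from h import *
d=get('wrist','w10.png')
p=ctrl.read_state()['eef_pos'];print('proj tip(TCPxy, z-97.6), collar', proj(d,[[p[0],p[1],p[2]-97.6],[p[0],p[1],p[2]-50]]),'cross top',proj(d,[[509.5,-44.4,30]]))
d=get('side','s10.png');a=d['frame'][150:300,210:390,::-1];cv2.imwrite('pics/s10c.png',cv2.resize(a,None,fx=4,fy=4,interpolation=cv2.INTER_CUBIC))
d=get('top','t10.png');a=d['frame'][190:310,170:330,::-1];cv2.imwrite('pics/t10c.png',cv2.resize(a,None,fx=4,fy=4,interpolation=cv2.INTER_CUBIC))
E
```

```text
t 12.3 pos [510.5 -46.8 189.1] rot [-3.141e+00  1.000e-03  1.245e+00] F [ 0.5 -0.5 -0.9] w 12.8
shift [ 2.2 -0.8 -0.9] yaw -0.003 q [ 0.41  0.58 -0.56  1.96  0.45  0.73  0.83]
proj tip(TCPxy, z-97.6), collar [[321.37093694 255.33383254]
 [320.92660271 287.78663225]] cross top [[323.77520143 226.56160521]]
```

View pics/w10.png

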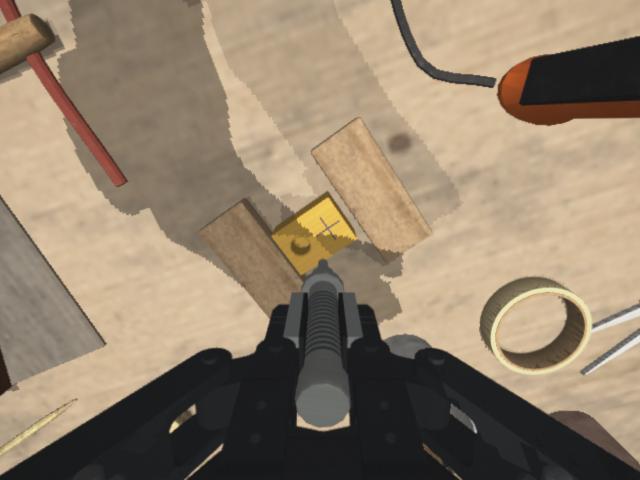

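View pics/s10c.png

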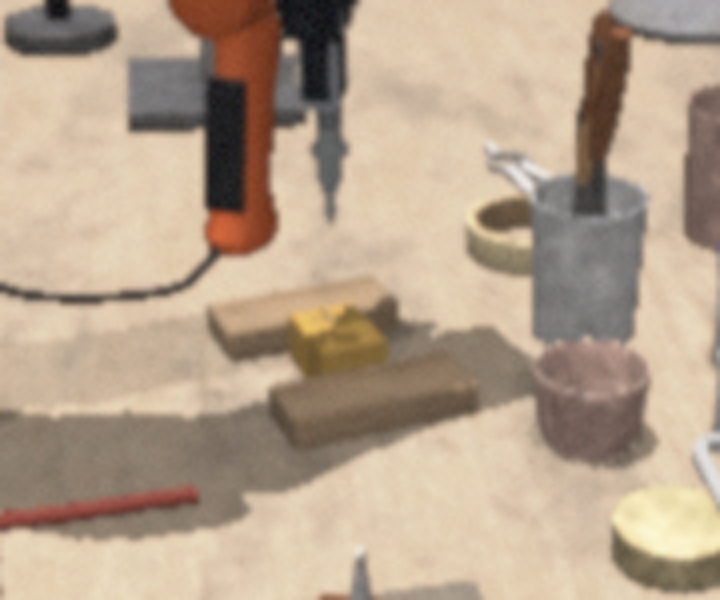

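View pics/t10c.png

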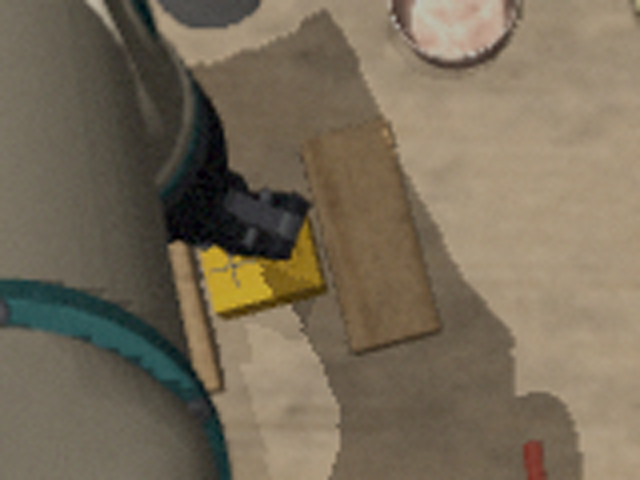

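```bash
python3 - <<'E'
from h import *
d=get('wrist');a=d['frame'][180:300,260:400,::-1];cv2.imwrite('pics/w10c.png',cv2.resize(a,None,fx=5,fy=5,interpolation=cv2.INTER_CUBIC))
s=ctrl.read_state();p=s['eef_pos'];print(p)
print(atz(d,[[328,229]],30),atz(d,[[322,261]],p[2]-97.6))
E
```

```text
[510.57889213 -45.49677246 189.37529053]
[[512.55626665 -40.8502899   30.        ]] [[514.28331104 -46.18336357  91.77529053]]
```

View pics/w10c.png

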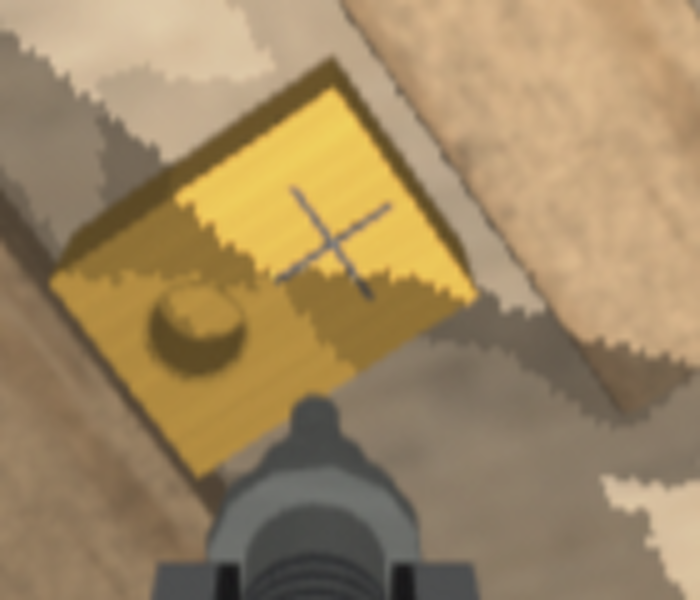

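Request:
step_arm(linear=[[1,-1,10],[2,-2,22],[2,-2,34],[2,-2,44],[2,-2,50],[2,-2,50],[2,-2,50],[2,-2,50]], yaw=[0,0,0,0,0,0,0,0], gripper=[-1,-1,-1,-1,-1,-1,-1,-1])

```text
clock: 13.17
eef_pos: [509.7, -42.1, 139.7]
tool_rot: [3.141, -0.0, 1.248]
force: [-0.1, -0.5, -1.2]
width: 12.4
```

Request:
step_arm(linear=[[0,0,0],[0,0,0],[0,0,0]], yaw=[0,0,0], gripper=[-1,-1,-1])

```text
clock: 13.42
eef_pos: [509.5, -42.3, 139.8]
tool_rot: [3.141, -0.0, 1.248]
force: [-1.0, -0.1, -1.9]
width: 12.8
```

```bash
python3 - <<'E'
from h import *
s=ctrl.read_state();p=s['eef_pos'];print(p,s['tool_rot'],s['force'])
d=get('wrist');a=d['frame'][180:300,260:400,::-1];cv2.imwrite('pics/w11c.png',cv2.resize(a,None,fx=5,fy=5,interpolation=cv2.INTER_CUBIC))
print(proj(d,[[p[0],p[1],p[2]-97.6]]))
d=get('side');a=d['frame'][190:270,260:350,::-1];cv2.imwrite('pics/s11c.png',cv2.resize(a,None,fx=7,fy=7,interpolation=cv2.INTER_CUBIC))
print(proj(d,[[p[0],p[1],p[2]-97.6],[509.5,-44.4,30],[p[0],p[1],30]]))
E
```

```text
[509.54662038 -42.33624454 139.83557711] [ 3.14072336e+00 -1.79939912e-04  1.24786566e+00] [-1.02078777 -0.08988052 -1.91914226]
[[320.68537317 255.24669582]]
[[290.33308639 224.36745563]
 [290.49454568 229.45026354]
 [290.43452332 229.05575403]]
```

View pics/w11c.png

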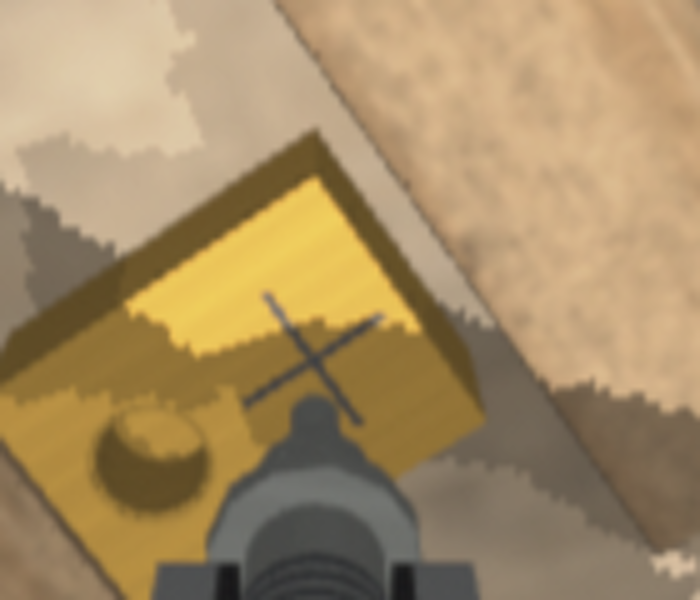

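View pics/s11c.png

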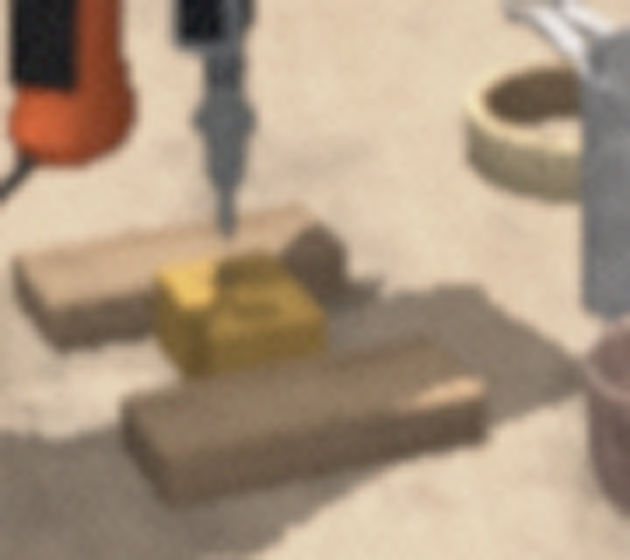

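The wrist crop has the cross at (315,361) and the punch point directly below it in the same column, at row ~402. The side crop has the tip at (230,237). I'll work out the tip-to-cross offset more carefully.

```bash
python3 - <<'E'
from h import *
s=ctrl.read_state();p=s['eef_pos'];y=s['tool_rot'][2]
tx=np.array([np.cos(y),np.sin(y)]);ty=np.array([np.sin(y),-np.cos(y)])
d=get('wrist')
M=np.array(d['cam_to_world']);print('cam',M[:3,3],'in tool',(M[:2,3]-p[:2])@tx,(M[:2,3]-p[:2])@ty)
def T(px,z):
    w=atz(d,[px],z)[0,:2]-p[:2];return np.round([w@tx,w@ty],2)
print('cross',T((323,252.2),30))
for r in (259.6,260.5,262,264): print(r,[T((323,r),p[2]-97.6+k) for k in (0,3)])
# gripper/punch axis at other heights: collar, cap
P=np.full((480,640,3),np.nan);q,u,v=pts(d,np.ones((480,640),bool));P[v,u]=q
W=P-p;
for r in range(256,420,6):
    x=W[r,323];print(r,'d',round(float(d['depth'][r,323]),1),'tool',np.round([x[:2]@tx,x[:2]@ty,x[2]],1))
a=d['frame'][240:440,250:400,::-1];cv2.imwrite('pics/w12c.png',cv2.resize(a,None,fx=3,fy=3,interpolation=cv2.INTER_CUBIC))
E
```

```text
cam [436.73258933 -16.70748063 257.42856536] in tool 1.2747178411847102 -77.07028571002698
cross [1.47 2.19]
259.6 [array([1.47, 2.83]), array([1.46, 1.71])]
260.5 [array([1.47, 3.42]), array([1.46, 2.3 ])]
262 [array([1.47, 4.41]), array([1.46, 3.28])]
264 [array([1.47, 5.74]), array([1.47, 4.59])]
256 d 240.8 tool [   1.5    4.6 -109. ]
262 d 216.0 tool [  1.5  -0.5 -84.6]
268 d 196.0 tool [  1.4  -4.6 -64.9]
274 d 180.9 tool [  1.4  -7.4 -49.9]
280 d 181.2 tool [  1.4  -4.4 -49.4]
286 d 175.4 tool [  1.4  -4.1 -43.2]
292 d 167.9 tool [  1.4  -4.6 -35.4]
298 d 161.6 tool [  1.4  -4.8 -29. ]
304 d 156.3 tool [  1.4  -4.8 -23.3]
310 d 151.6 tool [  1.4  -4.6 -18.4]
316 d 145.8 tool [  1.4  -5.1 -12.5]
322 d 143.0 tool [ 1.4 -4.3 -9.3]
328 d 139.8 tool [ 1.4 -3.8 -5.8]
334 d 135.2 tool [ 1.4 -4.1 -1.1]
340 d 131.0 tool [ 1.4 -4.4  3.2]
346 d 127.6 tool [ 1.4 -4.3  6.8]
352 d 123.9 tool [ 1.4 -4.5 10.7]
358 d 121.4 tool [ 1.4 -4.1 13.4]
364 d 116.9 tool [ 1.4 -5.  17.8]
370 d 113.3 tool [ 1.4 -5.5 21.5]
376 d 110.3 tool [ 1.4 -5.7 24.6]
382 d 108.2 tool [ 1.4 -5.4 26.9]
388 d 108.5 tool [ 1.4 -3.6 27.1]
394 d 107.0 tool [ 1.4 -2.9 28.9]
400 d 109.5 tool [ 1.4  0.4 27.4]
406 d 110.0 tool [ 1.4  2.5 27.5]
412 d 110.7 tool [ 1.4  4.7 27.4]
418 d 110.6 tool [ 1.4  6.3 28. ]
```

View pics/w12c.png

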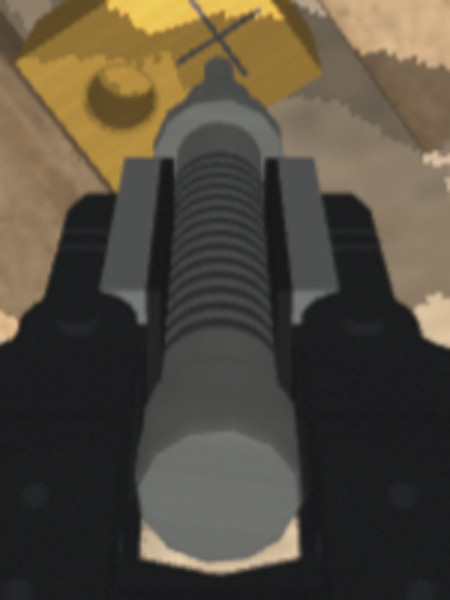

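Wrist depth puts the punch axis at tool (1.4, +2.6) and near vertical. The tip works out at about (1.5, 2 to 3) and the cross at (1.5, 2.2), so they line up within ~1 mm. The tip is about 12 mm above the cross, so I'll lower it gently and watch the force.

Request:
step_arm(linear=[[0,0,4],[0,0,8],[0,0,11],[0,0,12],[0,0,13],[0,0,13],[0,0,13],[0,0,13]], yaw=[0,0,0,0,0,0,0,0], gripper=[-1,-1,-1,-1,-1,-1,-1,-1])

```text
clock: 14.23
eef_pos: [509.2, -42.3, 126.5]
tool_rot: [-3.142, 0.0, 1.248]
force: [-1.2, -0.2, 0.8]
width: 12.5
```

```bash
python3 - <<'E'
from h import *
s=ctrl.read_state();p=s['eef_pos'];y=s['tool_rot'][2]
d=get('wrist');s2=ctrl.read_state();print(s['force'],s2['force'],s2['eef_pos'])
tx=np.array([np.cos(y),np.sin(y)]);ty=np.array([np.sin(y),-np.cos(y)])
a=d['frame'][200:320,250:400,::-1];cv2.imwrite('pics/w13c.png',cv2.resize(a,None,fx=5,fy=5,interpolation=cv2.INTER_CUBIC))
p=s2['eef_pos']
for t in (2,2.6,3.2): print(t,proj(d,[[*(p[:2]+1.45*tx+t*ty),30]]))
E
```

```text
[-1.24870099 -0.15078513  0.83173021] [-0.78112877  0.34382515  1.44875666] [509.22623568 -42.28193436 126.54540357]
2 [[323.09447717 259.05481068]]
2.6 [[323.09314291 259.96974529]]
3.2 [[323.09181085 260.88325585]]
```

View pics/w13c.png

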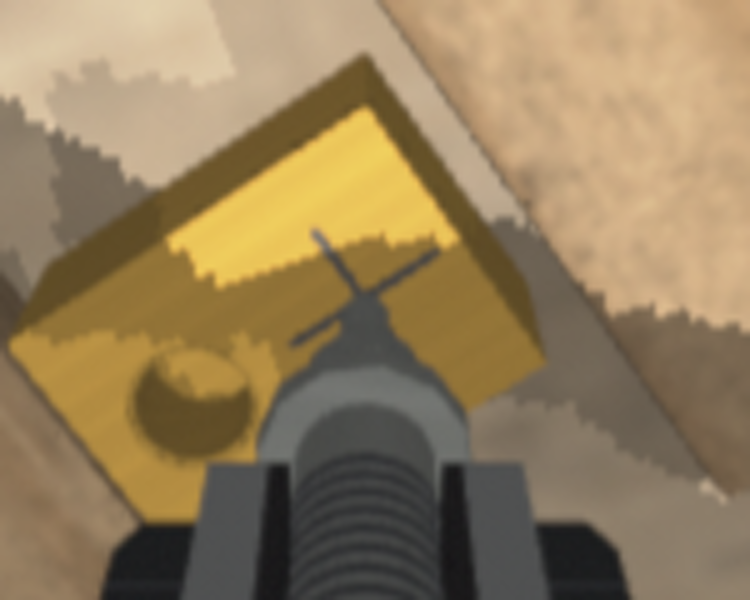

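Contact is made: the force has risen about 2.7 N. The cross is at crop (365,295), i.e. (323,259), right at the point. I'll press on to about half travel.

Request:
step_arm(linear=[[0,0,1],[0,0,2],[0,0,3],[0,0,3],[0,0,3],[0,0,3]], yaw=[0,0,0,0,0,0], gripper=[-1,-1,-1,-1,-1,-1])

```text
clock: 14.78
eef_pos: [509.3, -42.3, 123.5]
tool_rot: [3.142, 0.0, 1.248]
force: [-0.5, 0.3, 1.8]
width: 12.7
```

```bash
python3 - <<'E'
from h import *
f=[];z=[]
for i in range(6):
    cams.get_image('wrist');s=ctrl.read_state();f.append(s['force']);z.append(s['eef_pos'])
print(np.mean(f,0),np.std(f,0),np.mean(z,0),s['tool_rot'])
E
```

```text
[-1.42986276 -0.28260346  2.51344124] [0.39785129 0.18055083 0.35235715] [509.29466833 -42.30231633 123.4697523 ] [3.14153606e+00 1.75662080e-06 1.24792874e+00]
```

Request:
step_arm(linear=[[0,0,1],[0,0,2],[0,0,2],[0,0,2],[0,0,2],[0,0,2]], yaw=[0,0,0,0,0,0], gripper=[-1,-1,-1,-1,-1,-1])

```text
clock: 15.58
eef_pos: [509.3, -42.3, 121.5]
tool_rot: [3.141, 0.0, 1.248]
force: [-1.6, -1.0, 4.2]
width: 12.6
```

```bash
python3 - <<'E'
from h import *
f=[];z=[]
for i in range(6):
    d=cams.get_image('wrist');s=ctrl.read_state();f.append(s['force']);z.append(s['eef_pos'])
print(np.mean(f,0),np.std(f,0),np.mean(z,0),s['tool_rot'])
p=s['eef_pos'];y=s['tool_rot'][2];tx=np.array([np.cos(y),np.sin(y)]);ty=np.array([np.sin(y),-np.cos(y)])
P=np.full((480,640,3),np.nan);q,u,v=pts(d,np.ones((480,640),bool));P[v,u]=q;W=P-p
for r in (286,298,310,328,346,358,400,406,412):
    x=W[r,323];print(r,np.round([x[:2]@tx,x[:2]@ty,x[2]],1))
# blank corners prediction
a=d['frame'][200:320,250:400,::-1];cv2.imwrite('pics/w14c.png',cv2.resize(a,None,fx=5,fy=5,interpolation=cv2.INTER_CUBIC))
d=get('side');a=d['frame'][190:270,260:350,::-1];cv2.imwrite('pics/s14c.png',cv2.resize(a,None,fx=7,fy=7,interpolation=cv2.INTER_CUBIC))
E
```

```text
[-0.91955644 -0.31018636  3.95103926] [0.5682803  0.39773076 0.2639408 ] [509.3171358  -42.30310038 121.45881765] [3.14148538e+00 1.15513151e-06 1.24796790e+00]
286 [  1.4  -4.6 -42.1]
298 [  1.4  -4.5 -29.7]
310 [  1.4  -4.6 -18.5]
328 [ 1.4 -4.8 -4.2]
346 [ 1.4 -4.3  6.9]
358 [ 1.4 -4.4 13.9]
400 [ 1.4 -0.3 28.1]
406 [ 1.4  2.7 27.2]
412 [ 1.4  5.4 26.6]
```

View pics/w14c.png

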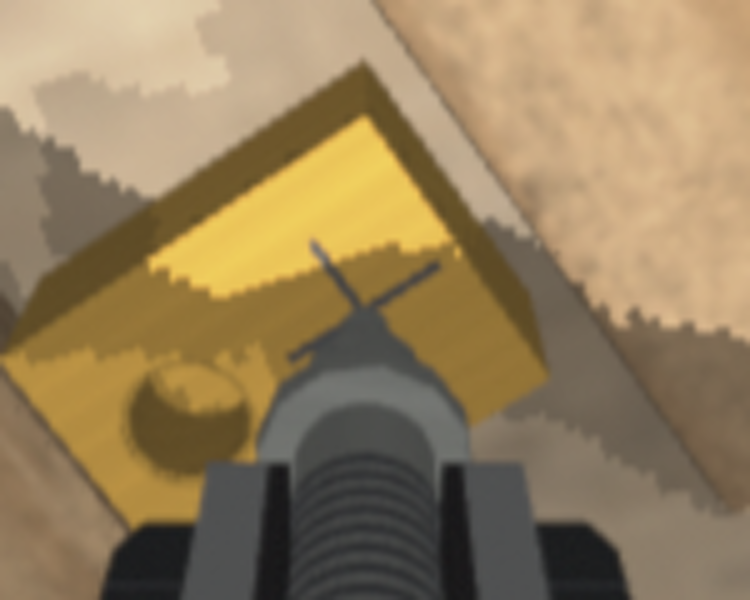

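View pics/s14c.png

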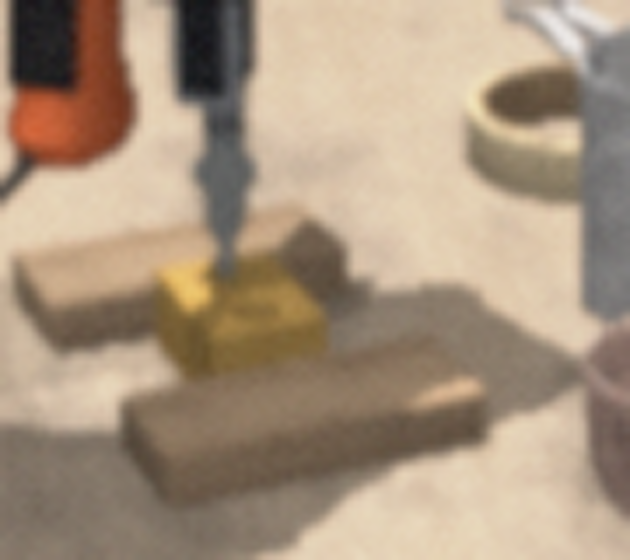

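```bash
python3 - <<'E'
from h import *
d=get('side','s15.png')
a=cv2.imread('pics/side6.png')[205:255,265:325];b=d['frame'][205:255,265:325,::-1]
im=np.hstack([cv2.resize(x,None,fx=6.5,fy=6.5,interpolation=cv2.INTER_CUBIC) for x in (a,b)])
cv2.imwrite('pics/cmp.png',im)
d=get('wrist');s=ctrl.read_state();p=s['eef_pos'];y=s['tool_rot'][2];tx=np.array([np.cos(y),np.sin(y)]);ty=np.array([np.sin(y),-np.cos(y)])
w=atz(d,[[322.4,262.2]],30)[0,:2]-p[:2];print('cross tool',w@tx,w@ty)
E
```

```text
cross tool 1.0559703282291752 2.127655796741316
```

View pics/cmp.png

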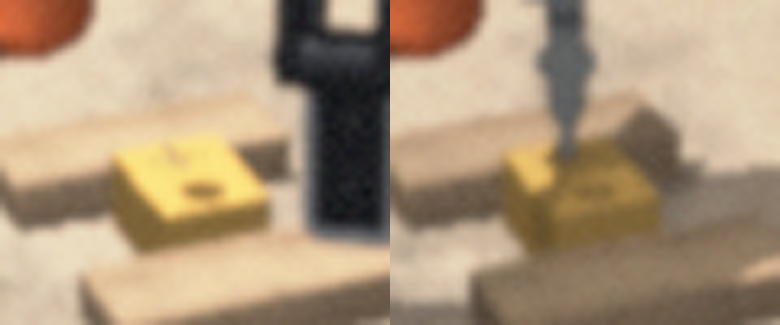

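The blank hasn't moved. The tip at (175,157) in the second side crop falls on the cross at (173,155) in the first, less than 1 mm off. Handing in.

```bash
python3 -c "
from cell import ctrl
print(ctrl.finish_job(),ctrl.read_state()['clock'],ctrl.read_state()['force'],ctrl.read_state()['eef_pos'])"
```

```text
the job is handed in; nothing more can be done
the job is handed in; nothing more can be done
```

I handed the job in at about 16 s with the punch held upright on the scribed cross. The interface gives no verdict, so what follows is from my own last checks.

- **Blank:** it lies flat in the gap, let go and cross up. In the top image its centre was about 0.4 mm from the middle of the gap, and it was square to within about 0.2°. A before-and-after side view showed it had not moved when I pressed the punch onto it.
- **Punch:** the wrist depth readings showed it upright, with no slip in the grip. The tip is on the cross to within about 1 mm in both the wrist and side views.
- **Press:** the force on the tool rose about 5.4 N. The height puts the sprung point about 6 mm in, half its travel, and the two agree with the given spring.
- **Cup and tin:** I did not go near either of them. I did not measure them again at the end.

**Disagreements:** the cameras and the arm's own position disagreed by 2–4 mm, within or a little beyond the stated calibration. I aligned the tip to the cross using the wrist view alone and confirmed it with the side view.

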